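Set out the lot-stamping place

TASK

Set this place out for stamping the next lot's slips: stand the small white-capped vial, now on the slip pad, upright in its tray midway between the two black-capped vials there, and stand the larger of the two brass weights in the middle of the slip pad as a paperweight. Stand the wooden stamp upright in the middle of the closed ink pad, and stand the white bottle with the blue cap from the front of the table squarely behind the ink pad (on its far side from the robot), centred on the pad's far edge and with two to three centimetres of clear table between them. Knock nothing over, and leave the smaller weight and the two black-capped vials where they are.

Things in the scene. Friction and masses are not known exactly. Their poses are not given: they have to be found in the camera images.
- slip_pad: Flat white pad of printed slips with a red bound edge, fixed to the table, 119 (x) by 158 (y) mm, 9 mm thick. Origin at the centre of its underside, on the table; z up, its x axis points roughly away from the robot (yaw within 0.2 rad). The small white-capped vial stands on it at the start, within 25 mm of its centre.
- ink_pad: Closed flat blue ink pad, a plastic box fixed to the table, 74 mm front to back (x) by 99 mm long (y), flat top 16 mm above the table. Origin at the centre of its underside; z up, its x axis points roughly away from the robot (yaw within 0.2 rad), so the far long edge is at x = +37 mm.
- vial_tray: Shallow aluminium tray fixed to the table, 62 (x) by 172 (y) mm, floor 3 mm thick, rim 10 mm above the table, walls 3 mm. Origin at the centre of its underside; z up, long axis y lies roughly across the robot's view (yaw within 0.2 rad). The two black-capped vials stand in it about 60 mm to either side (+y and -y) of its centre; the centre is free.
- vial_left_mid (a point): Taller vial with a black cap, standing in the tray at its +y end, to be left alone: 31 mm diameter, 62 mm high. The listed point is its centre, half-way up; z is its upright axis; its yaw is arbitrary. Loose, standing upright.
- vial_right_mid (a point): Taller vial with a black cap, standing in the tray at its -y end, to be left alone: 31 mm diameter, 62 mm high. The listed point is its centre, half-way up; z is its upright axis; its yaw is arbitrary. Loose, standing upright.
- small_vial_mid (a point): Small vial with a white cap: body 26 mm diameter up to 42 mm, cap 17 mm diameter, 52 mm high in all, 28 g. The listed point is its centre, half-way up; z is its upright axis; its yaw is arbitrary. Loose, standing upright.
- stamp_mid (a point): Wooden hand stamp: base block 37 (x) by 48 (y) mm, 22 mm high, with an upright turned handle above it, about 24 mm diameter at its widest, 74 mm high in all, 30 to 55 g. The base's solid underside is 34 mm below the listed point (its rubber face is 3 mm thick and gives way). The listed point is on the handle's axis, half-way up, 37 mm below the top; z is its upright axis, yaw within 0.6 rad. Loose, standing upright; grasp the handle.
- large_weight_mid (a point): The larger brass weight with a knob on top: 27 mm diameter, 30 mm high, 80 to 130 g; the sides are straight for about the lower half. The listed point is its centre, half-way up; z is its upright axis; its yaw is arbitrary. Loose, standing upright.
- small_weight_mid (a point): The smaller brass weight of the same shape, to be left alone: 21 mm diameter, 24 mm high. The listed point is its centre, half-way up; z is its upright axis; its yaw is arbitrary. Loose, standing upright.
- bottle_mid (a point): White plastic spirit bottle with a blue cap: body 60 mm diameter up to 124 mm, cap 38 mm diameter, 155 mm high in all, 0.2 to 0.38 kg. It starts on the near half of the table; the like bottle and vials along the far edge of the table, out of reach, are stock and no part of the job. The listed point is its centre, half-way up; z is its upright axis; its yaw is arbitrary. Loose, standing upright.
Mind the look-alikes: they are no part of the job. Leave any red or turquoise look-alike of the part that bears small_weight_mid alone.

How it is judged:
At the end, for the whole second after the job is handed in: Upright and at rest: small vial within 12 mm of the tray centre; large weight and stamp within 15 mm of the middle of slip pad and ink pad, on top; bottle 10 to 45 mm clear behind the ink pad, within 15 mm of its centre line; small weight and black-capped vials within 15 mm of their start (horizontal distance between stamp_mid and ink_pad below 0.015 m and z of stamp_mid in the frame of ink_pad between 0.042 and 0.062 m and angle between each of stamp_mid, large_weight_mid, small_vial_mid, bottle_mid, vial_left_mid, vial_right_mid, small_weight_mid's own z axis and vertical below 0.15 rad and linear speed of each of stamp, large_weight, small_vial, bottle, vial_left, vial_right, small_weight below 0.02 m/s and angular speed of each of stamp, large_weight, small_vial, bottle, vial_left, vial_right, small_weight below 0.2 rad/s and horizontal distance between large_weight_mid and slip_pad below 0.015 m and z of large_weight_mid in the frame of slip_pad between 0.018 and 0.03 m and horizontal distance between small_vial_mid and vial_tray below 0.012 m and z of small_vial_mid in the frame of vial_tray between 0.024 and 0.034 m and x of bottle_mid in the frame of ink_pad between 0.077 and 0.112 m and y of bottle_mid in the frame of ink_pad between -0.015 and 0.015 m and height (world z) of bottle_mid between 0.07 and 0.085 m and distance of each of vial_left_mid, vial_right_mid, small_weight_mid from where it was at the start of the episode below 0.015 m); the robot touches nothing.
It fails at once if a bottle, vial, stamp or the larger weight is knocked over (tilted more than 0.7 rad) (angle between any of bottle_mid, small_vial_mid, vial_left_mid, vial_right_mid, stamp_mid, large_weight_mid's own z axis and vertical above 0.7 rad).
It fails at once if the smaller weight or a black-capped vial is moved more than 20 mm (distance of any of vial_left_mid, vial_right_mid, small_weight_mid from where it was at the start of the episode above 0.02 m).
It also fails if it takes over 122 s, if anything falls off the work surface, if the arm or the gripper's body presses on something with over 40 N, if the wrist force passes 120 N, or if a joint passes its speed limit or range.

ROBOT

A 7-joint arm with a two-finger parallel gripper is mounted at the origin on a cart in front of the work surface, level with it; the furniture and walls round the work are solid. World frame = base frame: x ahead of the robot, y to its left, z up, the work surface at z = 0. Lengths are in m, angles in rad, forces in N, time in s.
With the tool pointing down it reaches from about 0.375 to 0.925 m from the base axis. Payload 3.1 kg.
Tool frame: the origin (TCP) lies between the finger pads; the fingertips stand 19 mm ahead of it and the grasp point (between the pads) is the TCP; z points along the fingers, y is the line along which they close (so a half turn about z gives the same grasp; the last joint's range is limited). The gripper opens to 85 mm and grips with 20 to 120 N. Pads are 22 mm wide; open, the fingers measure 114 mm over their backs; the gripper's body (76 mm by 85 mm) begins 54 mm behind the grasp point. The pads swing forward as they close: fully open they stand 13 mm farther back than shut.
Start: joints at [1.011, 0.383, 0.044, 1.598, -0.018, 1.161, -0.05], TCP at [0.29, -0.582, 0.25] pointing down, gripper open.
Joint ranges: [-2.61, 2.61], [-0.41, 2.15], [-1.48, 1.57], [0, 2.5], [-1.57, 4.71], [0.05, 1.97], [-2.85, 2.85]. Speed limits (rad/s): [2.79, 2.79, 3.14, 3.14, 3.14, 3.14, 3.14].

INTERFACE

Orientations are given as a unit quaternion [x, y, z, w].
In Python, from bench import move_ptp, movel, move_j, move_gripper, pause, inverse_kinematics, read_camera, camera_params, MotionError, sign_off, look_for, tip_of, read_time_s, read_qpos, read_joint_vel, read_effort, read_eef_pos, read_tcp_rot, read_ft_force, read_ft_torque, read_finger_gap, read_grasp_force gives the robot as it stands. Calls block until the motion is done:
- move_ptp(position, orientation): joint-space move of the TCP to a pose.
- movel(position, orientation=None, speed=0.15): straight line of the TCP; orientation=None keeps the orientation; speed is the mean speed in m/s.
- move_j(angles): joint-space move.
- move_gripper(opening, effort=None): finger opening in m; effort is the grip in N (None keeps the last); returns when the fingers have stopped.
- pause(seconds).
- inverse_kinematics(position, orientation): joint angles nearest the present ones, or None.
- read_camera(name): name is "scene" or "top" or "wrist"; returns the picture (420x560x3 uint8, red, green, blue); there is no depth.
- camera_params(name): a dict with "K" (3x3 intrinsics, pixels), "camera_from_world" (4x4, takes a point from world to camera coordinates). Camera axes: x right, y down, z forward; pixel columns grow to the right and rows downward; lengths in m; the calibration is good to about 2 mm. A picture is of the moment at which its call begins: read the wrist's pose just before it. camera_params takes no time and is no camera call; for the wrist camera it gives the pose at the moment of the call.
A pose or a line that the arm cannot do raises MotionError and nothing moves.
- sign_off(): hands the job in; it is judged then, once.
Trained networks look in the newest picture that a camera, given by its name, has taken for a name from the list of things; names that differ only in an ending like _2 or _b are one class to them, and where a whole thing is asked for, a point or a joint stands for the part that bears it (a point fixed in the world has none). Each returns a list of dicts, best first, with "confidence" (0 to 1); they miss things now and then, are a little off and sometimes report something else, mostly with a low value. They report only what shows in the picture. A call takes as long as a camera call. They do not tell look-alikes from the thing itself.
- look_for(camera, name): "at" ([column, row] in pixels, amid what is visible of it).
- tip_of(camera, name): "at" ([column, row] in pixels: a listed point, or the origin of a listed thing).
Readings, each from a call of its own:
- read_time_s(): time.
- read_qpos(): joint angles.
- read_joint_vel(): joint speeds.
- read_effort(): joint torques, N m.
- read_eef_pos(): TCP position.
- read_tcp_rot(): TCP orientation.
- read_ft_force(): force on the tool from outside, world axes, zero at the start.
- read_ft_torque(): the same for the moment, N m.
- read_finger_gap(): finger opening in m.
- read_grasp_force(): force on a finger pad.
Only numpy, scipy, OpenCV 4.12 (cv2) and the standard library are available. Lean on these libraries where they do the work, as an engineer would, in place of code of your own. Each camera call takes 0.05 s, during which the arm holds its last target. There are 200 camera calls.

## Working session

There is one attempt and no reset: what is moved stays moved. The work goes in short steps, each a Python script; the robot and the scene stay as the last script left them, time stands still between calls to the robot, and variables do not carry over. Pictures are saved under pics/ and viewed, at most 14 in all, crops included, and the job is handed in when it is done.

```bash
mkdir -p pics; ls; cat > h.py <<'E'
import numpy as np, cv2
from bench import *
names=['slip_pad','ink_pad','vial_tray','vial_left_mid','vial_right_mid','small_vial_mid','stamp_mid','large_weight_mid','small_weight_mid','bottle_mid']
H=dict(slip_pad=0,ink_pad=0,vial_tray=0,vial_left_mid=.034,vial_right_mid=.034,small_vial_mid=.035,stamp_mid=.037,large_weight_mid=.015,small_weight_mid=.012,bottle_mid=.0775)
def back(cam,px,z,p=None):
    p=p or camera_params(cam);T=np.linalg.inv(p['camera_from_world'])
    d=T[:3,:3]@np.linalg.inv(p['K'])@[px[0],px[1],1];o=T[:3,3]
    return o+d*(z-o[2])/d[2]
def save(cam,name):
    im=read_camera(cam);cv2.imwrite(f'pics/{name}.png',im[:,:,::-1]);return im
E
python3 - <<'E'
from h import *
for c in('top','scene'):
    save(c,c+'0')
    for n in names:
        for r in tip_of(c,n)[:3]:
            print(c,n,np.round(r['at']),round(r['confidence'],2),np.round(back(c,r['at'],H[n]),3)[:2])
print(read_time_s())
a,b=[cv2.imread(f'pics/{c}0.png') for c in('top','scene')]
E
```

```text
pics
top slip_pad [280. 170.] 0.6 [0.599 0.002]
top ink_pad [197. 203.] 0.62 [0.491 0.256]
top ink_pad [369. 252.] 0.46 [ 0.345 -0.268]
top vial_tray [356. 208.] 0.94 [ 0.482 -0.232]
top vial_tray [318. 219.] 0.57 [ 0.446 -0.115]
top vial_left_mid [339. 205.] 0.49 [ 0.484 -0.174]
top vial_left_mid [190. 246.] 0.47 [0.356 0.265]
top vial_right_mid [378. 205.] 0.6 [ 0.484 -0.29 ]
top small_vial_mid [278. 165.] 0.49 [0.605 0.008]
top stamp_mid [249. 217.] 0.6 [0.443 0.093]
top large_weight_mid [318. 222.] 0.46 [ 0.435 -0.115]
top small_weight_mid [351. 262.] 0.53 [ 0.315 -0.212]
top small_weight_mid [368. 254.] 0.49 [ 0.34  -0.263]
top small_weight_mid [194. 204.] 0.47 [0.486 0.264]
top bottle_mid [190. 250.] 0.77 [0.343 0.255]
scene slip_pad [310. 219.] 0.75 [0.581 0.002]
scene ink_pad [214. 207.] 0.55 [0.492 0.261]
scene vial_tray [378. 263.] 0.87 [ 0.482 -0.232]
scene vial_left_mid [351. 242.] 0.65 [ 0.478 -0.165]
scene vial_right_mid [406. 258.] 0.65 [ 0.483 -0.289]
scene vial_right_mid [246. 220.] 0.45 [0.429 0.094]
scene small_vial_mid [316. 204.] 0.73 [ 0.604 -0.   ]
scene large_weight_mid [318. 252.] 0.48 [ 0.425 -0.113]
scene small_weight_mid [404. 299.] 0.7 [ 0.375 -0.328]
scene small_weight_mid [335. 294.] 0.55 [ 0.314 -0.214]
scene small_weight_mid [367. 293.] 0.51 [ 0.351 -0.264]
scene bottle_mid [174. 198.] 0.74 [0.354 0.264]
1.1
```

View pics/top0.png

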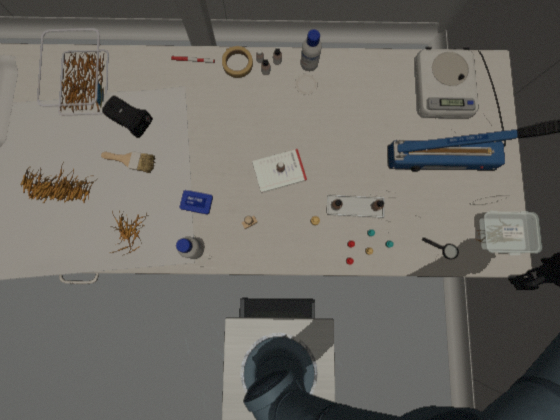

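View pics/scene0.png

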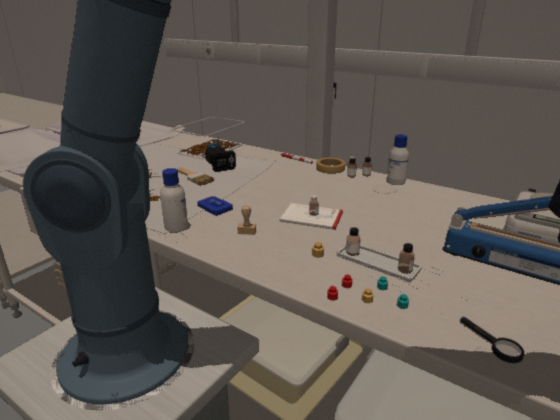

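Top view: the slip pad with the small vial is at (280,170), ink pad (196,202), stamp (250,221), tray (355,206).
- **Bottles:** (188,247) is at the front, so it is the one meant. (312,43) is far-edge stock.
- **Brass weights:** (315,220) is larger than (369,251). The red and turquoise ones near (350–390, 233–262) are look-alikes.

I'll confirm these in an enlarged crop, then hover for near looks.

```bash
cat >> h.py <<'E'
from scipy.spatial.transform import Rotation as R
def q(yaw): return (R.from_euler('z',yaw)*R.from_euler('x',np.pi)).as_quat()
E
python3 - <<'E'
from h import *
a=cv2.imread('pics/top0.png')[150:270,175:405]
cv2.imwrite('pics/crop.png',cv2.resize(a,None,fx=3.4,fy=3.4,interpolation=cv2.INTER_CUBIC))
ims=[]
for i,(x,y) in enumerate([(.46,-.18),(.58,0.),(.45,.2)]):
    move_ptp([x,y,.36],q(0)); pause(.2)
    p=camera_params('wrist')
    T=np.linalg.inv(p['camera_from_world']); print('cam',T[:3,3].round(3),T[:3,2].round(2),T[:3,0].round(2),read_eef_pos().round(3) if hasattr(read_eef_pos(),'round') else read_eef_pos())
    im=save('wrist',f'w{i}')
    for n in names:
        for r in tip_of('wrist',n)[:3]:
            print(i,n,np.round(r['at']),round(r['confidence'],2),np.round(back('wrist',r['at'],H[n],p),3)[:2])
print(read_time_s(),p['K'][0])
E
```

```text
cam [ 0.531 -0.181  0.484] [-0.28  0.   -0.96] [-0. -1.  0.] [ 0.46  -0.181  0.36 ]
0 slip_pad [156.  74.] 0.75 [ 0.594 -0.003]
0 vial_tray [313. 152.] 0.75 [ 0.482 -0.233]
0 vial_left_mid [270. 152.] 0.67 [ 0.485 -0.168]
0 vial_right_mid [356. 157.] 0.72 [ 0.478 -0.293]
0 small_vial_mid [143.  67.] 0.93 [0.599 0.001]
0 stamp_mid [ 91. 188.] 0.55 [0.434 0.099]
0 large_weight_mid [229. 181.] 0.54 [ 0.438 -0.102]
0 large_weight_mid [312. 148.] 0.23 [ 0.489 -0.23 ]
0 small_weight_mid [310. 152.] 0.69 [ 0.482 -0.227]
0 small_weight_mid [333. 236.] 0.68 [ 0.346 -0.269]
0 small_weight_mid [295. 252.] 0.62 [ 0.317 -0.207]
cam [ 0.651 -0.003  0.484] [-0.28 -0.   -0.96] [-0.01 -1.    0.  ] [ 0.58  -0.003  0.36 ]
1 slip_pad [122. 218.] 0.68 [0.495 0.259]
1 slip_pad [277. 156.] 0.59 [0.596 0.001]
1 ink_pad [118. 221.] 0.69 [0.49  0.266]
1 vial_tray [418. 222.] 0.73 [ 0.485 -0.234]
1 vial_left_mid [385. 226.] 0.91 [ 0.49  -0.167]
1 vial_right_mid [467. 232.] 0.78 [ 0.479 -0.297]
1 stamp_mid [218. 262.] 0.91 [0.431 0.096]
1 stamp_mid [465. 228.] 0.73 [ 0.487 -0.29 ]
1 stamp_mid [277. 156.] 0.35 [
[... 358 characters left out ...]
[416.  71.] 0.94 [ 0.589 -0.001]
2 ink_pad [241. 141.] 0.83 [0.49  0.257]
2 ink_pad [427.  59.] 0.31 [ 0.604 -0.014]
2 vial_tray [558. 144.] 0.97 [ 0.483 -0.234]
2 vial_left_mid [534. 145.] 0.77 [ 0.485 -0.169]
2 vial_left_mid [474. 176.] 0.26 [ 0.439 -0.091]
2 vial_right_mid [477. 174.] 0.38 [ 0.443 -0.094]
2 small_vial_mid [429.  59.] 0.85 [ 0.599 -0.002]
2 stamp_mid [347. 181.] 0.86 [0.434 0.099]
2 large_weight_mid [475. 174.] 0.94 [ 0.439 -0.103]
2 small_weight_mid [521. 247.] 0.74 [ 0.316 -0.204]
2 small_weight_mid [536. 218.] 0.55 [ 0.366 -0.216]
2 small_weight_mid [238. 139.] 0.46 [0.494 0.259]
2 bottle_mid [237. 246.] 0.63 [0.348 0.26 ]
6.8167 [306.52883238   0.         279.43534507]
```

View pics/crop.png

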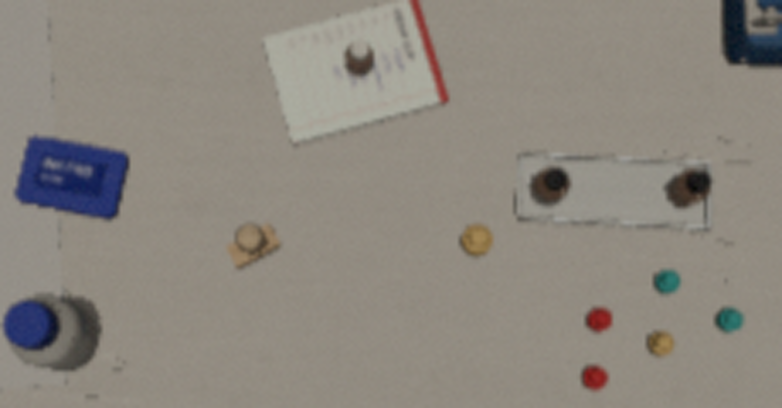

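View pics/w0.png

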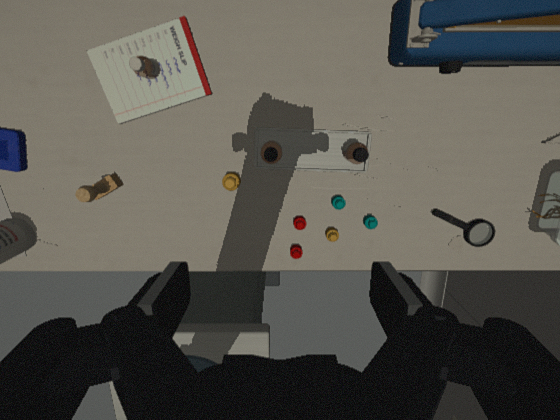

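View pics/w1.png

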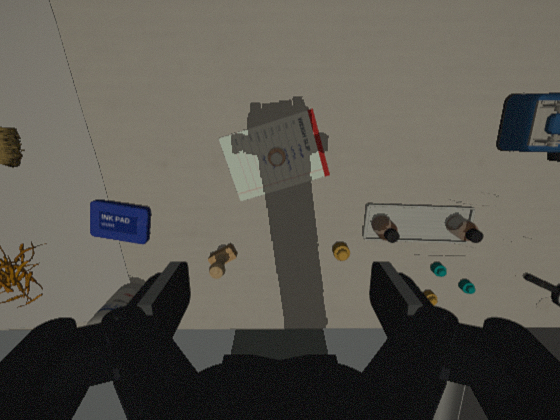

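View pics/w2.png

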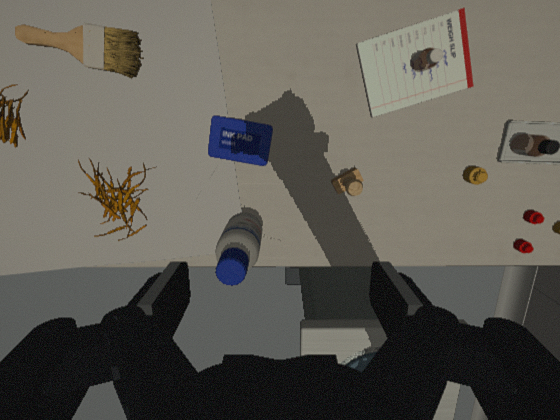

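The crop and near views agree. The small weight is the brass one at w0 (332,234), among the two red and two turquoise look-alikes. The large weight is at w0 (230,181), and the bottle at w2 (237,246). Next I compute the pad centres and yaws from their corners and move the vial.

```bash
cat >> h.py <<'E'
def pick(x,y,z,yaw,op,eff,up=.2):
    move_gripper(op,20); move_ptp([x,y,up],q(yaw)); movel([x,y,z],speed=.12)
    move_gripper(0,eff); print('gap',read_finger_gap(),'F',read_grasp_force(),'eef',read_eef_pos())
    movel([x,y,up],speed=.12); print('gap up',read_finger_gap())
def place(x,y,z,yaw,op,up=.2):
    move_ptp([x,y,up],q(yaw)); movel([x,y,z+.03],speed=.15); movel([x,y,z],speed=.04); pause(.2)
    print('ft',np.round(read_ft_force(),1),'eef',np.round(read_eef_pos(),4))
    move_gripper(op,20); pause(.2); movel([x,y,up],speed=.12)
E
python3 - <<'E'
from h import *
# wrist poses of the three looks differ only by position; rebuild from current camera pose
p=camera_params('wrist');T=np.linalg.inv(p['camera_from_world'])
def c(cam,pts,z,pos=None):
    P=dict(p)
    if pos is not None:
        t=T.copy();t[:3,3]=pos;P['camera_from_world']=np.linalg.inv(t)
    w=np.array([back(cam,u,z,P)[:2] for u in pts])   # order: +x+y, +x-y, -x-y, -x+y
    d=w[0]+w[3]-w[1]-w[2]; print(w.mean(0).round(4),'yaw',np.arctan2(-d[0],d[1]).round(3),'len',(np.linalg.norm(d)/2).round(3),'wid',(np.linalg.norm(w[0]+w[1]-w[2]-w[3])/2).round(3))
c('w',[(88,49),(186,17),(211,95),(118,123)],.009,[.531,-.181,.484])
c('w',[(219,139),(313,108),(330,175),(240,201)],.009,[.651,-.003,.484])
c('w',[(211,115),(272,124),(270,166),(208,158)],.014)
c('w',[(91,200),(151,209),(149,243),(90,235)],.014,[.651,-.003,.484])
c('w',[(365,203),(473,206),(470,242),(362,239)],.01,[.651,-.003,.484])
for a in(np.pi/2,-np.pi/2):
    print([inverse_kinematics(P,q(a-.04)) for P in([.6,0,.2],[.483,-.233,.2])])
E
```

```text
[0.5949 0.0025] yaw 0.271 len 0.146 wid 0.103
[0.5952 0.0034] yaw 0.296 len 0.148 wid 0.102
[0.4895 0.2586] yaw -0.136 len 0.093 wid 0.063
[0.4914 0.2543] yaw -0.154 len 0.095 wid 0.06
[ 0.4882 -0.2287] yaw -0.03 len 0.177 wid 0.062
[array([ 0.30488662,  0.37837929, -0.45556356,  1.75010714,  0.18781051,
        1.0562312 , -0.25561227]), array([ 0.47194343,  0.22830551, -0.11176691,  1.91562241,  0.03001804,
        0.99924571,  0.30681224])]
[array([-0.87452076,  0.54245096,  1.05814085,  1.80537217, -0.52642686,
        1.1092424 , -2.8134893 ]), array([ 0.49631629,  0.22970671, -0.13917746,  1.91444579,  0.03754938,
        0.99990574, -2.84114105])]
```

```bash
python3 - <<'E'
from h import *
y=np.pi/2-.04
pick(.600,.000,.040,y,.06,25)
place(.484,-.232,.0355,y,.05)
print(read_time_s())
# near look from behind yaw 0, then weight
move_ptp([.44,-.17,.3],q(0)); pause(.2); save('wrist','w3')
p=camera_params('wrist')
for n in names:
    for r in tip_of('wrist',n)[:3]:
        h=.029 if n=='small_vial_mid' else H[n]
        print(n,np.round(r['at']),round(r['confidence'],2),np.round(back('wrist',r['at'],h,p),3)[:2])
E
```

```text
gap 0.02529847041916321 F 24.73260998725891 eef [ 6.00494559e-01 -4.02385163e-05  4.06469289e-02]
gap up 0.02521480955525053
ft [-0.3 -0.   0.1] eef [ 0.4841 -0.232   0.0354]
17.4083
slip_pad [143.  47.] 0.66 [0.597 0.   ]
vial_tray [324. 140.] 0.65 [ 0.484 -0.23 ]
vial_left_mid [278. 141.] 0.7 [ 0.485 -0.169]
vial_left_mid [143.  47.] 0.69 [ 0.59  -0.014]
vial_right_mid [378. 144.] 0.71 [ 0.481 -0.293]
vial_right_mid [281. 140.] 0.69 [ 0.486 -0.172]
small_vial_mid [328. 143.] 0.8 [ 0.482 -0.231]
small_vial_mid [347. 236.] 0.63 [ 0.356 -0.263]
stamp_mid [ 72. 184.] 0.91 [0.431 0.096]
large_weight_mid [232. 177.] 0.81 [ 0.437 -0.107]
small_weight_mid [348. 239.] 0.78 [ 0.345 -0.269]
small_weight_mid [353. 200.] 0.64 [ 0.403 -0.272]
small_weight_mid [392. 223.] 0.5 [ 0.369 -0.33 ]
```

View pics/w3.png

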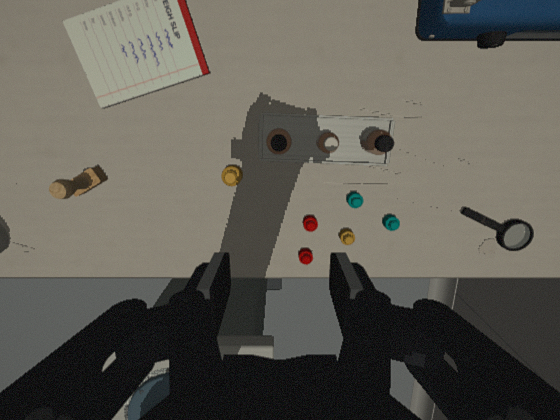

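The vial stands mid-tray at (328,143). Next is the weight, then the stamp. The stamp base yaw doesn't matter for judging, so I grip the handle along y.

```bash
python3 - <<'E'
from h import *
pick(.437,-.106,.024,0,.06,40,up=.15)
place(.595,.002,.0345,0,.05,up=.15)
print(read_time_s())
move_ptp([.45,.09,.25],q(0)); pause(.2); save('wrist','w4')
p=camera_params('wrist')
for n in ['slip_pad','ink_pad','stamp_mid','large_weight_mid']:
    for r in tip_of('wrist',n)[:2]:
        h=.024 if n=='large_weight_mid' else H[n]
        print(n,np.round(r['at']),round(r['confidence'],2),np.round(back('wrist',r['at'],h,p),3)[:2])
print(back('wrist',(0,0),.074,p))
E
```

```text
gap 0.024592121796330718 F 39.281590167508966 eef [ 0.4375539  -0.10613542  0.02476183]
gap up 0.024814293715024995
ft [-0.3  0.4 -1.7] eef [0.5953 0.002  0.0348]
27.5833
slip_pad [357.  51.] 0.94 [0.593 0.004]
ink_pad [134. 144.] 0.84 [0.493 0.262]
stamp_mid [275. 204.] 0.66 [0.429 0.095]
large_weight_mid [366.  42.] 0.78 [0.597 0.   ]
[0.61882878 0.3251097  0.074     ]
```

View pics/w4.png

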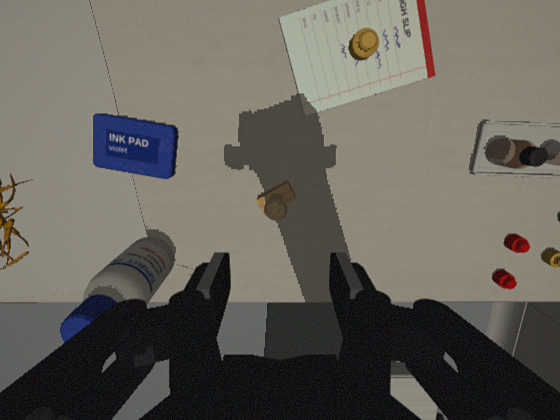

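Weight is centred on the slip pad at (366,42). Stamp next: grip it at its own yaw (~0.45) and place it at the pad's yaw.

```bash
python3 - <<'E'
from h import *
pick(.431,.096,.055,.45,.06,25,up=.2)
place(.491,.2575,.072,-.14,.055,up=.2)
print(read_time_s())
move_ptp([.42,.24,.34],q(0)); pause(.2); save('wrist','w5')
p=camera_params('wrist')
for n in ['ink_pad','stamp_mid','bottle_mid']:
    for r in tip_of('wrist',n)[:2]:
        h=.053 if n=='stamp_mid' else H[n]
        print(n,np.round(r['at']),round(r['confidence'],2),np.round(back('wrist',r['at'],h,p),3)[:2])
E
```

```text
gap 0.023250529735764112 F 24.46810030611232 eef [0.43167042 0.09591787 0.0555108 ]
gap up 0.023354200838664744
ft [0.6 0.3 1.4] eef [0.4911 0.2576 0.0722]
37.375
stamp_mid [265. 118.] 0.88 [0.491 0.258]
bottle_mid [268. 230.] 0.81 [0.348 0.255]
```

View pics/w5.png

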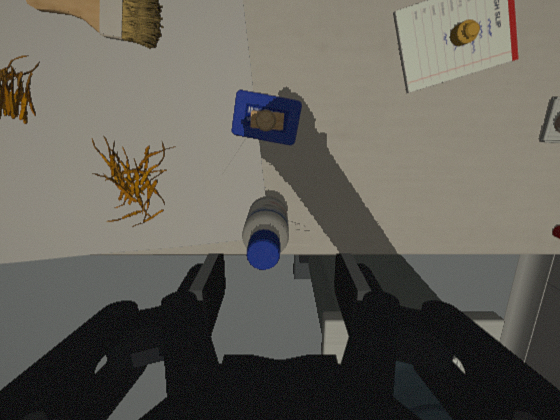

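Stamp stands mid-pad at (265,118), upright. Now the bottle, by its cap at (264,250).

```bash
python3 - <<'E'
from h import *
c=back('wrist',(264,253),.155)[:2];print(c)
b=np.array([.349,.258])
assert np.linalg.norm(c-b)<.012
try: pick(*b,.143,0,.08,60,up=.28)
except MotionError as e: print('ERR',e); raise
place(.582,.245,.144,0,.065,up=.28)
print(read_time_s())
move_ptp([.46,.2,.4],q(0)); pause(.2); save('wrist','w6'); p=camera_params('wrist')
for n in ['ink_pad','stamp_mid','bottle_mid','large_weight_mid']:
    for r in tip_of('wrist',n)[:2]:
        h={'stamp_mid':.053,'large_weight_mid':.024}.get(n,H[n])
        print(n,np.round(r['at']),round(r['confidence'],2),np.round(back('wrist',r['at'],h,p),3)[:2])
E
```

```text
[0.35043335 0.25689795]
gap 0.036898294745492034 F 59.724982380867004 eef [0.34944179 0.25806861 0.14365899]
gap up 0.03675012288842925
ft [-0.3 -0.4 -2.7] eef [0.582  0.2451 0.1439]
47.0917
ink_pad [244. 144.] 0.65 [0.491 0.26 ]
ink_pad [545. 229.] 0.52 [ 0.339 -0.28 ]
stamp_mid [241. 147.] 0.97 [0.491 0.258]
bottle_mid [248.  83.] 0.63 [0.578 0.243]
large_weight_mid [412.  73.] 0.7 [0.596 0.001]
```

View pics/w6.png

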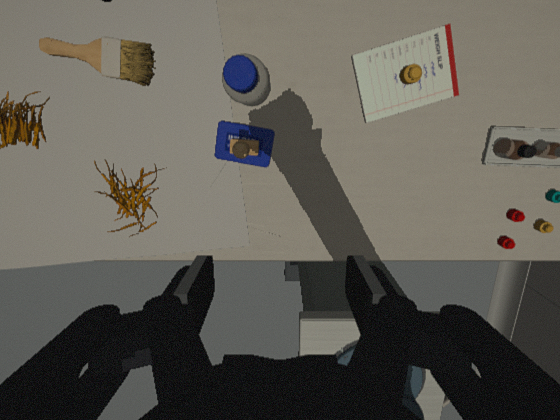

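All four items are upright and in place: bottle (245,80) behind the ink pad, stamp (241,147), weight (411,73). The vial was already confirmed in the tray.

```bash
python3 -c "
from h import *
pause(.5); print(sign_off(), read_time_s())"
```

```text
the job is handed in; nothing more can be done
the job is handed in; nothing more can be done
```

The job is handed in at about 48 s of the 122 s allowed: by my measurements the vial, weight, stamp and bottle all stand upright within tolerance and nothing was knocked over, but no verdict came back from sign-off.

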